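Post worn brake pads into the scrap bin

ROBOT

A 6-joint arm with a two-finger parallel gripper is mounted at the origin on a cart in front of the work surface, level with it; the furniture and walls round the work are solid. World frame = base frame: x ahead of the robot, y to its left, z up, the work surface at z = 0. Lengths are in m, angles in rad, forces in N, time in s.
With the tool pointing down it reaches from about 0.375 to 0.925 m from the base axis. Payload 5.7 kg.
Tool frame: the origin (TCP) lies at the very end of the fingers, on their centre line; the grasp point (between the pads) lies 19 mm behind it (env.pinch_z is the distance from the TCP to the grasp point, in m); z points along the fingers, y is the line along which they close (so a half turn about z gives the same grasp; the last joint's range is limited). The gripper opens to 88 mm and grips with 3 to 60 N. Pads are 20 mm wide; open, the fingers measure 115 mm over their backs; the gripper's body (75 mm by 178 mm) begins 61 mm behind the grasp point.
Start: joints at [-1.461, 0.359, 1.51, -0, 1.272, -0.115], TCP at [0.134, -0.585, 0.223] pointing down, gripper open.
Joint ranges: [-2.97, 2.97], [-1.01, 2.36], [0.21, 2.38], [-0.96, 4.11], [0.2, 2.71], [-2.98, 2.98]. Speed limits (rad/s): [2.39, 2.39, 3.14, 3.14, 3.14, 3.14].

INTERFACE

Orientations are given as a 3x3 rotation matrix whose columns are the frame's x, y, z axes.
In Python, from plant import env, solve_ik, imaging, order gives the robot as it stands. Calls block until the motion is done:
- env.movep(position, orientation): joint-space move of the TCP to a pose.
- env.line_to(position, rot=None, vel=0.15): straight line of the TCP; rot=None keeps the orientation; vel is the mean speed in m/s.
- env.move_j(angles): joint-space move.
- env.set_gripper(opening, squeeze=None): finger opening in m; squeeze is the grip in N (None keeps the last); returns when the fingers have stopped.
- env.wait(seconds).
- solve_ik(position, orientation): joint angles nearest the present ones, or None.
- env.read_state(): the state.
- imaging.camera(name): name is "scene" or "side" or "wrist"; returns the picture (480x640x3 uint8, blue, green, red); there is no depth.
- imaging.camera_model(name): a dict with "intrinsics" (3x3 intrinsics, pixels), "camera_from_world" (4x4, takes a point from world to camera coordinates). Camera axes: x right, y down, z forward; pixel columns grow to the right and rows downward; lengths in m; the calibration is good to about 2 mm. A picture is of the moment at which its call begins: read the wrist's pose just before it. camera_model takes no time and is no camera call; for the wrist camera it gives the pose at the moment of the call.
A pose or a line that the arm cannot do raises env.IKError and nothing moves.
- order.job_done(): hands the job in; it is judged then, once.
The state is a dict: "t": time; "joint_pos": joint angles; "joint_velocities": joint speeds; "tau": joint torques, N m; "tool_pos": TCP position; "tcp_rot": TCP orientation; "ft_force": force on the tool from outside, world axes, zero at the start; "torque": the same for the moment, N m; "grip_width": finger opening in m; "grasp_force": force on a finger pad.
Only numpy, scipy, OpenCV 4.12 (cv2) and the standard library are available. Lean on these libraries where they do the work, as an engineer would, in place of code of your own. Each camera call takes 0.05 s, during which the arm holds its last target. There are 200 camera calls.

TASK

Post both worn brake pads from the wooden stand, one at a time and end first, through a sprung yellow flap into the blue scrap bin. One of its two compartments is already full, though you cannot see which: feel with the pad which flap gives way, and do not force the other. Push the flap open with the pad and keep it held open with the fingers in the slot until the pad drops clear, then let both flaps spring shut and leave the things around alone.

Things in the scene. Friction and masses are not known exactly. Their poses are not given: they have to be found in the camera images.
- bin: blue steel scrap bin, fixed, 210 mm (x) by 175 mm (y), 210 mm high. Origin: centre of its underside; z up. A wall at x = 0 parts the front (-x) and rear (+x) compartments, each under its own flap. One of them (varies) is full to the lid; the other has about 150 mm free depth below the lid, less once a pad lies in it, and a sloping bottom that makes pads lie down
- slot_front (a point): centre of the front (-x) slot, level with the lid's top; axes as the bin's. Slot 52 mm (bin x) by 134 mm (bin y): a pad on end, its width along bin y, goes in together with the fingers on its two side edges, with at least 10 mm to each side for opening them
- slot_rear (a point): centre of the rear (+x) slot, level with the lid's top; axes as the bin's. Slot 52 mm (bin x) by 134 mm (bin y): a pad on end, its width along bin y, goes in together with the fingers on its two side edges, with at least 10 mm to each side for opening them
- flap_front (a joint): front flap, yellow plate flush in the slot, 50 mm from hinge (slot's +x edge) to free edge; 0 shut, up to 1.42 rad as it is pushed down and in. Spring: 3 N at its middle to start it, about 6 N there 13 mm down, 5 N at its edge when wide open, so it can pinch a pad. Over the full compartment it gives only 0.1 rad (5 mm), then stands on the scrap
- flap_rear (a joint): rear flap, yellow plate flush in the slot, 50 mm from hinge (slot's +x edge) to free edge; 0 shut, up to 1.42 rad as it is pushed down and in. Spring: 3 N at its middle to start it, about 6 N there 13 mm down, 5 N at its edge when wide open, so it can pinch a pad. Over the full compartment it gives only 0.1 rad (5 mm), then stands on the scrap
- rack: wooden stand, fixed, 140 mm (x) by 100 mm (y), 50 mm high, with two pockets 38 mm deep at x = -35 and +35 mm, each holding a pad on end with about 1 to 2 mm of play. Origin: centre of its underside, z up
- pad_a: worn brake pad, 120 x 44 mm, about 0.4 kg: steel plate 6 mm thick, ends narrowed, with a dark friction block (34 x 88 x 10 mm). Starts on end in the stand, a few degrees askew, top 132 mm up, block towards the stand's -x. Origin: centre of the plate's bare back. x: width (pinch the side edges 30 mm from an end), y: length (up at start), z: into the block
- pad_b: worn brake pad, 120 x 44 mm, about 0.4 kg: steel plate 6 mm thick, ends narrowed, with a dark friction block (34 x 88 x 10 mm). Starts on end in the stand, a few degrees askew, top 132 mm up, block towards the stand's -x. Origin: centre of the plate's bare back. x: width (pinch the side edges 30 mm from an end), y: length (up at start), z: into the block
- cup_white: white paper-like cup, 81 mm wide, 82 mm high, a bystander to leave alone; origin under its centre
- paint_tin: small paint tin, 78 mm wide and high, a bystander to leave alone; origin under its centre
- tape_measure: yellow tape measure, 71 x 76 x 34 mm, a bystander to leave alone; origin under its centre

How it is judged:
On the way, in this order (a step that is already met when the one before it is completed fails the run):
1. the fingers, with a pad in them, are in a slot (grasp point at most 8 mm above the lid) and its flap is open over 0.7 rad (value of joint any of flap_front, flap_rear above 0.7 rad and z of the grasp point in the frame of bin below 0.218 m and (contact force between the fingers and pad_a above 0.5 N or contact force between the fingers and pad_b above 0.5 N)), for 0.1 s.
2. that pad has dropped out of the fingers into the bin while the fingers still hold the flap open (value of joint any of flap_front, flap_rear above 0.7 rad and z of the grasp point in the frame of bin below 0.218 m and ((contact force between the fingers and pad_a below 0.5 N and (z of pad_a in the frame of bin between 0 and 0.19 m and x of pad_a in the frame of bin between -0.105 and 0.105 m and y of pad_a in the frame of bin between -0.0875 and 0.0875 m)) or (contact force between the fingers and pad_b below 0.5 N and (z of pad_b in the frame of bin between 0 and 0.19 m and x of pad_b in the frame of bin between -0.105 and 0.105 m and y of pad_b in the frame of bin between -0.0875 and 0.0875 m)))).
3. one pad is inside the bin and both flaps are shut (value of joint each of flap_front, flap_rear below 0.08 rad and ((z of pad_a in the frame of bin between 0 and 0.19 m and x of pad_a in the frame of bin between -0.105 and 0.105 m and y of pad_a in the frame of bin between -0.0875 and 0.0875 m) or (z of pad_b in the frame of bin between 0 and 0.19 m and x of pad_b in the frame of bin between -0.105 and 0.105 m and y of pad_b in the frame of bin between -0.0875 and 0.0875 m))), for 0.1 s.
4. the fingers are in a slot again with the other pad, flap open, the first pad inside (value of joint any of flap_front, flap_rear above 0.7 rad and z of the grasp point in the frame of bin below 0.218 m and ((contact force between the fingers and pad_a above 0.5 N and (z of pad_b in the frame of bin between 0 and 0.19 m and x of pad_b in the frame of bin between -0.105 and 0.105 m and y of pad_b in the frame of bin between -0.0875 and 0.0875 m)) or (contact force between the fingers and pad_b above 0.5 N and (z of pad_a in the frame of bin between 0 and 0.19 m and x of pad_a in the frame of bin between -0.105 and 0.105 m and y of pad_a in the frame of bin between -0.0875 and 0.0875 m)))), for 0.1 s.
5. both pads are in the bin and out of the fingers while these still hold the flap open (value of joint any of flap_front, flap_rear above 0.7 rad and z of the grasp point in the frame of bin below 0.218 m and contact force between the fingers and pad_a below 0.5 N and z of pad_a in the frame of bin between 0 and 0.19 m and x of pad_a in the frame of bin between -0.105 and 0.105 m and y of pad_a in the frame of bin between -0.0875 and 0.0875 m and contact force between the fingers and pad_b below 0.5 N and z of pad_b in the frame of bin between 0 and 0.19 m and x of pad_b in the frame of bin between -0.105 and 0.105 m and y of pad_b in the frame of bin between -0.0875 and 0.0875 m).
At the end, for the whole second after the job is handed in: Both pads lie at rest inside the bin (origins inside its outline and at least 20 mm below the lid's top) and both flaps are shut (under 0.08 rad) (z of pad_a in the frame of bin between 0 and 0.19 m and x of pad_a in the frame of bin between -0.105 and 0.105 m and y of pad_a in the frame of bin between -0.0875 and 0.0875 m and z of pad_b in the frame of bin between 0 and 0.19 m and x of pad_b in the frame of bin between -0.105 and 0.105 m and y of pad_b in the frame of bin between -0.0875 and 0.0875 m and value of joint each of flap_front, flap_rear below 0.08 rad and linear speed of each of pad_a, pad_b below 0.03 m/s); the robot touches nothing.
It fails at once if a flap is forced: pushed with more than 40 N by a pad or the fingers (contact force between any of pad_a, pad_b, the fingers and flap_front above 40 N or contact force between any of pad_a, pad_b, the fingers and flap_rear above 40 N).
It fails at once if the cup, the paint tin or the tape measure is moved by more than 20 mm (distance of any of cup_white, paint_tin, tape_measure from where it was at the start of the episode above 0.02 m).
It also fails if it takes over 72 s, if anything falls off the work surface, if the arm or the gripper's body presses on something with over 40 N, if the wrist force passes 120 N, or if a joint passes its speed limit or range.

## Working session

There is one attempt and no reset: what is moved stays moved. The work goes in short steps, each a Python script; the robot and the scene stay as the last script left them, time stands still between calls to the robot, and variables do not carry over. Pictures are saved under pics/ and viewed, at most 10 in all, crops included, and the job is handed in when it is done.

```bash
ls; mkdir -p pics; python3 - <<'E'
from plant import env, solve_ik, imaging, order
import cv2
for n in ["scene","side"]:
    cv2.imwrite(f"pics/{n}0.png",imaging.camera(n))
    m=imaging.camera_model(n);print(n,m["intrinsics"],m["camera_from_world"])
print(env.read_state())
E
```

```text
pics
scene [[542.51615664   0.         326.52752615]
 [  0.         542.51615664 243.19678482]
 [  0.           0.           1.        ]] [[-0.45976946 -0.88782924 -0.01926866  0.22837483]
 [-0.40026502  0.2265518  -0.88795394  0.3748664 ]
 [ 0.79271682 -0.40054153 -0.45952859  0.9946965 ]
 [ 0.          0.          0.          1.        ]]
side [[537.25015492   0.         317.4772849 ]
 [  0.         537.25015492 243.34521403]
 [  0.           0.           1.        ]] [[-0.94421543 -0.32877939  0.01900897  0.54625792]
 [-0.19401339  0.50868632 -0.83880691  0.27449119]
 [ 0.26611282 -0.79570242 -0.54409708  1.32026546]
 [ 0.          0.          0.          1.        ]]
{'t': 0.1, 'joint_pos': array([-1.46109359e+00,  3.59464263e-01,  1.51127253e+00, -1.10172228e-05,
        1.27249076e+00, -1.15082454e-01]), 'joint_velocities': array([ 0.00021402, -0.0007429 , -0.00354738, -0.0008368 , -0.00034541,
       -0.00035992]), 'tau': array([-8.90739884e-04, -5.16359067e+01, -2.71407419e+01,  6.76472951e-02,
        2.76110612e-02, -1.81398337e-05]), 'tool_pos': array([ 0.13367178, -0.58431316,  0.22189468]), 'tcp_rot': array([[ 9.74841304e-01,  2.22899970e-01, -1.89459995e-04],
       [ 2.22899980e-01, -9.74839967e-01,  1.62391163e-03],
       [ 1.77276679e-04, -1.62528676e-03, -9.99998664e-01]]), 'ft_force': array([-0.76310915,  0.01153024,  0.49032167]), 'torque': array([ 0.00970837,  0.00377897, -0.01334739]), 'grasp_force': 0.0, 'grip_width': 0.0878961413803893}
```

View pics/scene0.png

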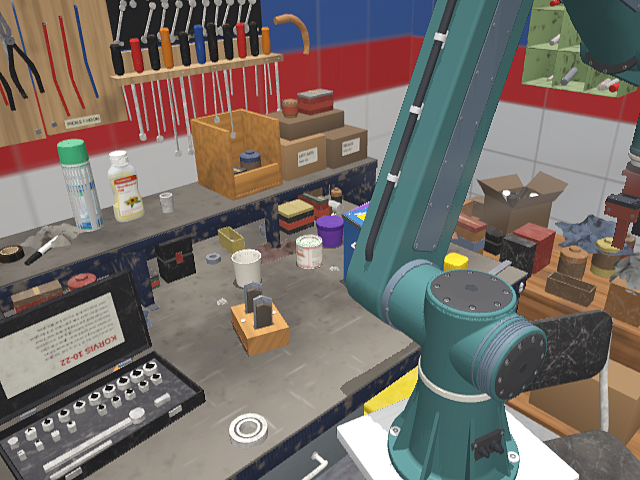

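View pics/side0.png

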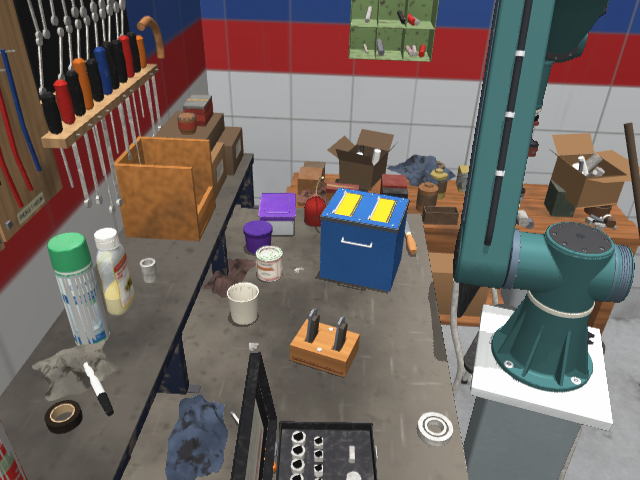

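The side view shows the bin (lid corners about (340,193), (410,203), (400,228), (322,218)) with yellow flaps at (348,206) and (382,211). The stand is at (325,345) with the pad tops at (313,315) and (342,322), the cup at (243,303) and the paint tin at (268,263). I'll measure these by ray casting.

```bash
cat > h.py <<'E'
from plant import env, solve_ik, imaging, order
import cv2, numpy as np
def ray(m,uv,z):
    K,T=m["intrinsics"],m["camera_from_world"];R,t=T[:3,:3],T[:3,3]
    c=-R.T@t;d=R.T@np.linalg.solve(K,[uv[0],uv[1],1.]);return c+d*(z-c[2])/d[2]
def blobs(mask,amin):
    cs,_=cv2.findContours(mask.astype(np.uint8),cv2.RETR_EXTERNAL,cv2.CHAIN_APPROX_NONE)
    return [c for c in cs if cv2.contourArea(c)>amin]
def rect(m,c,z):
    P=np.array([ray(m,p[0],z)[:2] for p in c],np.float32)
    return cv2.minAreaRect(P*1000)
E
python3 - <<'E'
from h import *
np.set_printoptions(precision=4,suppress=True)
im=cv2.imread("pics/side0.png");m=imaging.camera_model("side")
hsv=cv2.cvtColor(im,cv2.COLOR_BGR2HSV)
y=cv2.inRange(hsv,(22,120,120),(35,255,255))
for c in blobs(y,100):
    if abs(c[:,0,0].mean()-365)<50 and c[:,0,1].mean()<240: print("flap",rect(m,c,.21))
for n,uv in dict(b1=(340,193),b2=(410,203),b3=(400,228),b4=(322,218)).items(): print(n,ray(m,uv,.21))
b=cv2.inRange(hsv,(105,120,60),(125,255,255)); b[:185]=0;b[:,:315]=0;b[:,415:]=0
for c in blobs(b,500): print("blue",cv2.boundingRect(c))
o=cv2.inRange(hsv,(8,110,120),(20,255,255)); o[:310]=0;o[:,:280]=0;o[:,370:]=0;o[380:]=0
for c in blobs(o,300):
    print("rack top",rect(m,c,.05), cv2.approxPolyDP(c,4,True)[:,0].tolist())
for uv in [(314,309),(342,318)]: print("padtop",ray(m,uv,.132))
for uv in [(243,320),(269,277)]: print("cup/tin",ray(m,uv,0))
E
```

```text
flap ((461.7020568847656, -202.35055541992188), (41.2711296081543, 130.12892150878906), 1.3071010112762451)
flap ((559.7479858398438, -199.8802947998047), (46.880558013916016, 129.0915069580078), 2.254000186920166)
b1 [ 0.6012 -0.2527  0.21  ]
b2 [ 0.3976 -0.2666  0.21  ]
b3 [ 0.396  -0.1214  0.21  ]
b4 [ 0.6037 -0.097   0.21  ]
blue (320, 211, 87, 80)
blue (321, 188, 88, 41)
rack top ((493.1853942871094, 203.04095458984375), (144.78636169433594, 152.20465087890625), 87.05049896240234) [[306, 319], [290, 344], [290, 358], [325, 365], [341, 375], [303, 363], [344, 376], [344, 369], [308, 355], [345, 363], [359, 334], [347, 331], [343, 346], [335, 351], [336, 328], [319, 322], [309, 343], [304, 340]]
padtop [0.5275 0.1787 0.132 ]
padtop [0.4573 0.1863 0.132 ]
cup/tin [0.7377 0.1366 0.    ]
cup/tin [ 0.7495 -0.0607  0.    ]
```

```bash
python3 - <<'E'
from h import *
R=np.diag([1.,-1,-1])
s=env.read_state();p=s["tool_pos"].copy();p[2]=.42
env.line_to(p,vel=.3)
env.movep([.50,-.20,.50],R)
m=imaging.camera_model("wrist");T=m["camera_from_world"];print(-T[:3,:3].T@T[:3,3],T[2,:3])
cv2.imwrite("pics/w_bin.png",imaging.camera("wrist"))
env.movep([.49,.185,.45],R)
m2=imaging.camera_model("wrist")
cv2.imwrite("pics/w_rack.png",imaging.camera("wrist"))
cv2.imwrite("pics/side1.png",imaging.camera("side"))
import pickle;pickle.dump((m,m2),open("m.pkl","wb"));print(env.read_state()["t"],env.read_state()["joint_pos"])
a=cv2.imread("pics/w_bin.png");b=cv2.imread("pics/w_rack.png")
cv2.imwrite("pics/both.png",cv2.resize(np.vstack([a,b]),(400,600)))
E
```

```text
[ 0.57100271 -0.20154592  0.66074766] [-2.64966032e-01 -3.15668675e-05 -9.64257746e-01]
4.4417 [ 2.27091417e-01  1.20294177e-01  1.29054070e+00 -3.56168599e-04
  1.73047309e+00  1.79955927e+00]
```

View pics/w_bin.png

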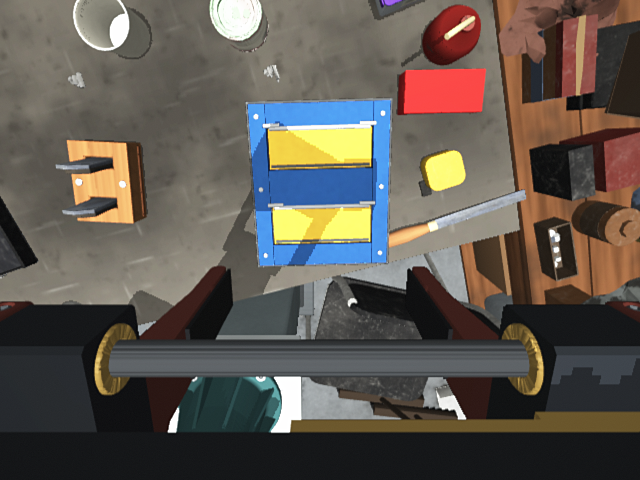

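View pics/w_rack.png

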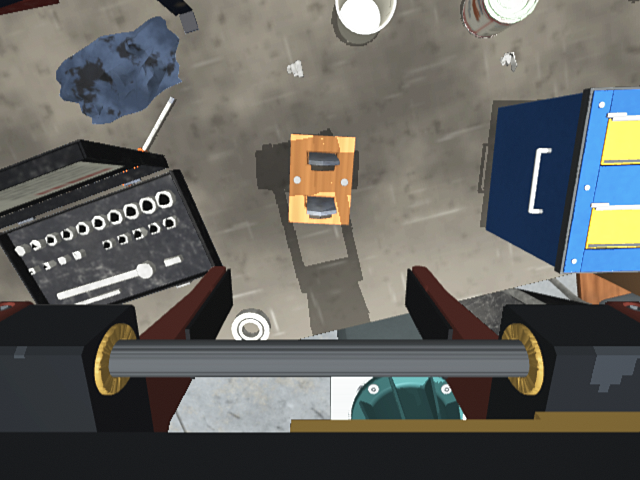

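The wrist views show the lid with its hinge rods on the upper (+x) edge of each flap, at rows ~127 and ~205, so bin x is about world +x. The stand is around (322,180), with pads at (322,158) and (320,207). The tape measure is at (443,170) in the bin view, about 70 mm to the -y side of the bin.

```bash
python3 - <<'E'
from h import *
import pickle
m,m2=pickle.load(open("m.pkl","rb"))
a=cv2.imread("pics/w_bin.png");b=cv2.imread("pics/w_rack.png")
hsv=cv2.cvtColor(a,cv2.COLOR_BGR2HSV)
y=cv2.inRange(hsv,(20,120,90),(35,255,255));y[:90]=0;y[280:]=0;y[:,:250]=0;y[:,390:]=0
for c in blobs(y,800): print("flap",rect(m,c,.21),cv2.boundingRect(c))
bl=cv2.inRange(hsv,(100,100,60),(125,255,255))|y
bl[:80]=0;bl[285:]=0;bl[:,:235]=0;bl[:,400:]=0
c=max(blobs(bl,3000),key=cv2.contourArea);print("lid",rect(m,c,.21),cv2.approxPolyDP(c,5,True)[:,0].tolist())
h2=cv2.cvtColor(b,cv2.COLOR_BGR2HSV)
o=cv2.inRange(h2,(8,90,90),(20,255,255));o[:120]=0;o[240:]=0;o[:,:270]=0;o[:,380:]=0
o=cv2.morphologyEx(o,cv2.MORPH_CLOSE,np.ones((25,25)))
for c in blobs(o,800): print("rack",rect(m2,c,.05))
cr=np.hstack([cv2.resize(b[120:240,270:370],None,fx=4,fy=4,interpolation=cv2.INTER_CUBIC),cv2.resize(a[85:280,235:400],None,fx=2.4,fy=2.46)[:480]])
cv2.imwrite("pics/crop.png",cr);print(cr.shape)
E
```

```text
flap ((459.75274658203125, -205.58966064453125), (48.26261901855469, 129.95445251464844), 1.1914007663726807) (272, 206, 99, 38)
flap ((559.2210083007812, -203.13101196289062), (49.2813835144043, 129.51248168945312), 1.4971776008605957) (268, 126, 104, 44)
lid ((509.2488708496094, -204.23666381835938), (209.8038787841797, 174.70108032226562), 1.3969931602478027) [[389, 100], [247, 105], [260, 265], [385, 262]]
rack ((496.51556396484375, 180.04669189453125), (101.5330810546875, 142.410888671875), 86.93077087402344)
(480, 796, 3)
```

View pics/crop.png

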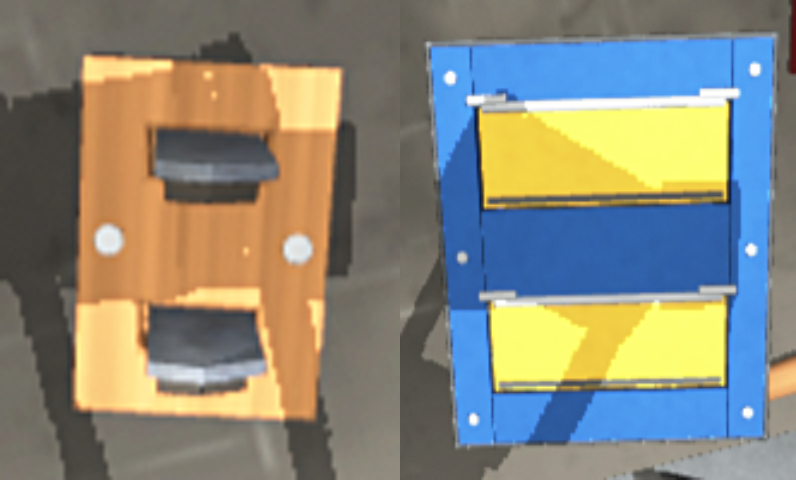

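The crop shows both plates' bare backs facing +x with the block on the -x side. The plate top edges run from (309,163) to (339,164.5) for the rear pad and from (307.5,212.5) to (336,212) for the front pad. The lid measures 209.8 x 174.7 mm, which matches the given size.

```bash
python3 - <<'E'
from h import *
import pickle
m,m2=pickle.load(open("m.pkl","rb"))
q=lambda c,r:(270+c/4,120+r/4)
for n,l,r,pk in [("rear",q(155,172),q(278,178),q(215,178)),("front",q(150,369),q(265,367),q(205,376))]:
    for z in (.12,.132):
        L,Rr=ray(m2,l,z),ray(m2,r,z); d=L-Rr
        print(n,z,L,Rr,"mid",(L+Rr)/2,"len",np.linalg.norm(d),"yaw",np.degrees(np.arctan2(-d[0],d[1])),ray(m2,pk,z))
s=imaging.camera_model("side")
print([env.read_state()[k] for k in("tool_pos","t")])
E
```

```text
rear 0.12 [0.52905177 0.19659078 0.12      ] [0.52692348 0.15389438 0.12      ] mid [0.52798762 0.17524258 0.12      ] len 0.04274940702563908 yaw -2.853665309068332 [0.52696558 0.1757739  0.12      ]
rear 0.132 [0.52984573 0.19626812 0.132     ] [0.52776942 0.15461444 0.132     ] mid [0.52880757 0.17544128 0.132     ] len 0.041705388166637346 yaw -2.85366530906836 [0.52781049 0.17595963 0.132     ]
front 0.12 [0.45939417 0.19903932 0.12      ] [0.46004302 0.1576361  0.12      ] mid [0.45971859 0.17833771 0.12      ] len 0.041408313690789914 yaw 0.8978395441275498 [0.45678028 0.17923409 0.12      ]
front 0.132 [0.46188929 0.19865686 0.132     ] [0.4625223  0.15826478 0.132     ] mid [0.4622058  0.17846082 0.132     ] len 0.04039704678861474 yaw 0.8978395441274951 [0.45933924 0.17933531 0.132     ]
[array([0.49056168, 0.18393569, 0.45013613]), 4.4417]
```

```bash
cat >> h.py <<'E'
def Rz(deg):
    a=np.radians(deg);return np.array([[np.cos(a),-np.sin(a),0],[np.sin(a),np.cos(a),0],[0,0,1]])@np.diag([1.,-1,-1])
def fz(): return env.read_state()["ft_force"]
BC=np.array([.5092,-.2042]);BY=1.4
def slot(sx,dx=0,dy=0):
    return BC+Rz(BY)[:2,0]*(sx*.05+dx)+np.array([0,dy])
def grab(xy,yaw):
    R=Rz(yaw)
    env.movep([*xy,.20],R); env.line_to([*xy,.083],vel=.12)
    env.set_gripper(.036,60); w=env.read_state(); print("grip",w["grip_width"],w["grasp_force"],w["ft_force"])
    env.line_to([*xy,.18],vel=.12); env.line_to([*xy,.33],vel=.25)
    w=env.read_state(); print("lift",w["grip_width"],w["grasp_force"],w["ft_force"],w["t"])
E
python3 - <<'E'
from h import *
grab([.529,.1755],-3)
cv2.imwrite("pics/side2.png",imaging.camera("side")[100:400,200:500]);cv2.imwrite("pics/wr2.png",imaging.camera("wrist"))
a=cv2.imread("pics/side2.png");b=cv2.imread("pics/wr2.png")
cv2.imwrite("pics/g.png",np.hstack([a,cv2.resize(b,(400,300))]))
E
```

```text
grip 0.04351888621276836 59.50184695946518 [-1.46677699  1.89792796  0.25033348]
lift 0.04354730059277682 59.42673925193958 [ 0.52144888  0.86474327 -4.95724937] 9.0333
```

View pics/g.png

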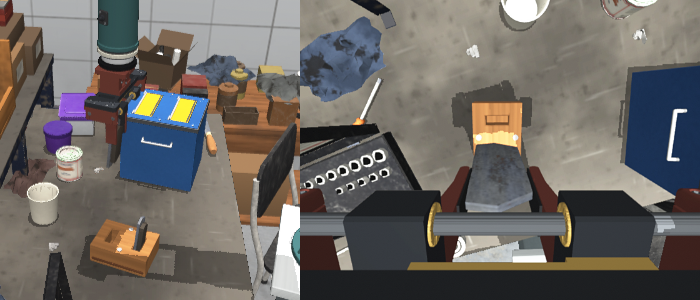

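The pad is held by its edges and hangs down (bottom end at wrist pixel about (320,237), top edge about (320,330)). I'll check its tilt by projection, then probe a flap.

```bash
cat >> h.py <<'E'
def proj(m,p):
    q=m["camera_from_world"]@np.array([*p,1.]);u=m["intrinsics"]@q[:3];return u[:2]/u[2]
def probe(sx,dx=-.006,dy=0):
    """pad bottom to just over the flap, then 2 mm steps; True if it gives"""
    R=Rz(BY);xy=slot(sx,dx,dy)
    env.movep([*xy,.315],R); env.line_to([*xy,.288],vel=.1); env.wait(.2)
    f0=fz().copy()
    for z in np.arange(.284,.259,-.002):
        env.line_to([*xy,z],vel=.03); d=fz()-f0
        print(round(z,3),d.round(1),end=" | ")
        if d[2]>13: print("STOP");env.line_to([*xy,.315],vel=.1);return False
    print(env.read_state()["t"]);return True
E
python3 - <<'E'
from h import *
m=imaging.camera_model("wrist");p=env.read_state()["tool_pos"]
for dx in(-.015,0,.015): print(dx,proj(m,p+[dx,0,-.071]),proj(m,p+[0,0,.049]))
print(probe(+1))
E
```

```text
-0.015 [318.34416907 264.00114613] [316.54041871 341.2243413 ]
0 [317.197672   243.82456766] [316.54041871 341.2243413 ]
0.015 [316.01246417 222.96673965] [316.54041871 341.2243413 ]
0.284 [-1.7 -0.9 -1.1] | 0.282 [-0.9 -0.9 -0.6] | 0.28 [-0.3 -0.3 -0. ] | 0.278 [ 0.5 -0.9  1.8] | 0.276 [ 0.2 -0.4  2.5] | 0.274 [-0.7 -0.6  2.9] | 0.272 [0.  0.1 3.5] | 0.27 [ 0.6 -0.4  5.5] | 0.268 [-0.7 -1.2  6.5] | 0.266 [-0.6  0.3  5.3] | 0.264 [-0.6 -0.6  5.8] | 0.262 [-1.5 -0.5  5.6] | 0.26 [-1.8  0.   6. ] | 14.45
True
```

```bash
cat >> h.py <<'E'
def insert(sx,zend=.168,dx=-.006,dx2=-.003):
    xy=slot(sx,dx);z=.26;f0=fz().copy()
    while z>zend+1e-6:
        z=max(zend,z-.013);env.line_to([*xy,z],vel=.08);d=fz()-f0;print(round(z,3),d.round(1),end=" | ")
        if np.linalg.norm(d)>18: print("STOP");return False
    env.line_to([*slot(sx,dx2),zend],vel=.03)
    s=env.read_state();print("in",s["grasp_force"],s["grip_width"],(s["ft_force"]-f0).round(1),s["t"]);env.wait(.25);return True
def release():
    env.set_gripper(.072);env.wait(.5);s=env.read_state();print("rel",s["grasp_force"],s["grip_width"],s["ft_force"].round(1),s["t"])
E
python3 - <<'E'
from h import *
if insert(1):
    release()
    cv2.imwrite("pics/wr3.png",imaging.camera("wrist"))
E
```

```text
0.247 [-3.5 -1.2 -3.4] | 0.234 [-3.6  1.1 -7.3] | 0.221 [-4.4 -0.7 -7.8] | 0.208 [-4.6 -1.4 -7.6] | 0.195 [-4.3 -0.7 -7.5] | 0.182 [-3.4 -0.8 -7.6] | 0.169 [-4.  -1.  -6.7] | 0.168 [-3.4 -0.2 -4.5] | in 62.26627709052991 0.04373736446220311 [-3.9 -1.  -6.3] 17.1083
rel 2.8491733671398833 0.07184516135781599 [-5.6  0.1  1.2] 18.4917
```

View pics/wr3.png

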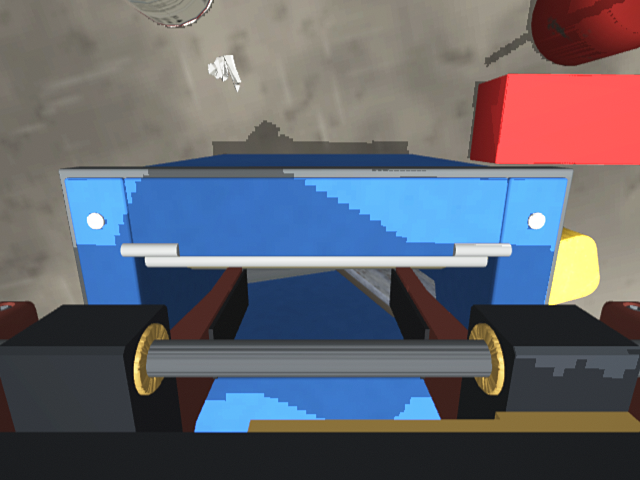

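The flap is held open. A grey edge from about (340,268) to (435,300), beside the right finger, could be the pad, so I'll look at that more closely.

```bash
python3 - <<'E'
from h import *
a=imaging.camera("wrist");s=env.read_state();print(s["grasp_force"],s["ft_force"],s["t"])
b=a[235:350,180:460].astype(float);b=np.clip(b*1.8,0,255).astype(np.uint8)
cv2.imwrite("pics/c4.png",cv2.resize(b,None,fx=2.8,fy=2.8,interpolation=cv2.INTER_CUBIC))
E
```

```text
2.848505528527312 [-5.31961518 -0.51944906  2.71535072] 18.5917
```

View pics/c4.png

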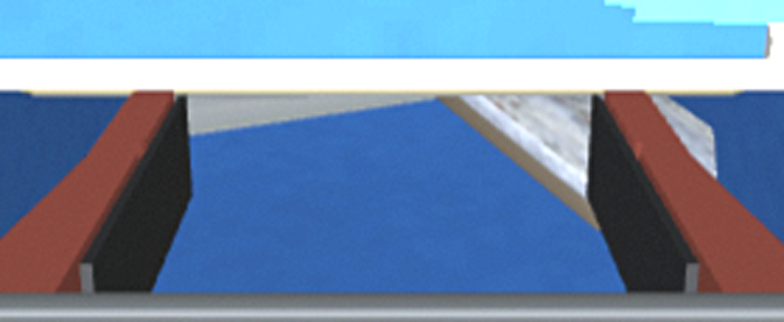

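The pad lies flat, bare back up, on the sloping bottom, well below the fingers. The remaining 2.8 N on the fingers matches the flap spring. I'll withdraw and fetch the second pad.

```bash
python3 - <<'E'
from h import *
xy=slot(1,-.003)
env.line_to([*xy,.26],vel=.1);env.line_to([*xy,.36],vel=.25);print(env.read_state()["ft_force"])
im=imaging.camera("wrist");m=imaging.camera_model("wrist")
hsv=cv2.cvtColor(im,cv2.COLOR_BGR2HSV);y=cv2.inRange(hsv,(20,120,90),(35,255,255))
for c in blobs(y,1500): print("yellow",rect(m,c,.21))
env.set_gripper(.088)
grab([.460,.1785],1)
m=imaging.camera_model("wrist");cv2.imwrite("pics/wr5.png",imaging.camera("wrist"))
E
```

```text
[ 0.26371156 -0.73875145 -0.48133643]
yellow ((333.4414978027344, -345.6298828125), (25.128578186035156, 426.22528076171875), 1.3958901166915894)
yellow ((460.0647888183594, -205.03823852539062), (48.01388931274414, 129.42840576171875), 1.3792847394943237)
yellow ((556.9310913085938, -341.06610107421875), (44.603477478027344, 46.8892936706543), 17.96107292175293)
yellow ((559.5913696289062, -202.50546264648438), (48.29317855834961, 128.6353759765625), 1.3586146831512451)
grip 0.04379088824925811 59.580441451398656 [0.495333   3.86728038 0.02971542]
lift 0.04353384624240768 59.48523475031834 [-0.56871425  0.16399885 -4.89912574] 25.9
```

Both flaps are shut and square, and the second pad is held with the same 43.5 mm width and 4.9 N weight. I'll insert it in the rear slot.

```bash
python3 - <<'E'
from h import *
if probe(1) and insert(1,zend=.176,dx2=-.002):
    release()
    cv2.imwrite("pics/wr6.png",imaging.camera("wrist"))
E
```

```text
0.284 [ 0.7 -0.9  0.2] | 0.282 [-0.  -0.5  0.8] | 0.28 [ 0.7 -0.4  1.8] | 0.278 [ 0.7 -0.8  2.5] | 0.276 [ 1.1 -0.9  3.5] | 0.274 [-0.1 -0.8  4.4] | 0.272 [ 0.8 -0.9  5.4] | 0.27 [ 1.9 -1.   6.9] | 0.268 [ 1.3 -1.7  6. ] | 0.266 [ 1.2 -0.6  5.8] | 0.264 [-0.3 -0.4  6.8] | 0.262 [-1.1 -0.5  6.5] | 0.26 [ 0.  -1.1  5.1] | 31.3083
0.247 [-4.  -0.  -1.8] | 0.234 [-4.1  0.1 -4.3] | 0.221 [-5.3 -0.8 -5.4] | 0.208 [-4.5  0.2 -6.2] | 0.195 [-5.7 -0.3 -6.4] | 0.182 [-5.3 -0.6 -6.1] | 0.176 [-5.1 -1.5 -4.5] | in 59.42123964428902 0.04280170909774065 [-5.9 -1.5 -9. ] 33.6917
rel 3.267785918433219 0.07198868522196247 [-5.9 -0.9  3. ] 35.075
```

```bash
python3 - <<'E'
import cv2,numpy as np
b=np.clip(cv2.imread("pics/wr6.png")[235:350,180:460]*1.8,0,255).astype(np.uint8)
cv2.imwrite("pics/c6.png",cv2.resize(b,None,fx=2.8,fy=2.8))
E
```

```text
(no output)
```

View pics/c6.png

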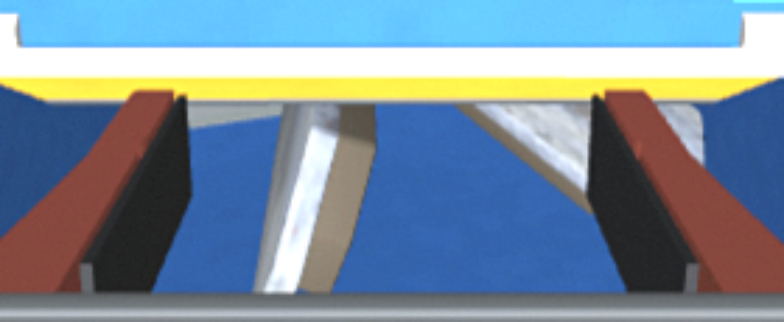

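The second pad is clear of both fingers, lying on edge across the bottom. I'll withdraw and check that both flaps shut.

```bash
python3 - <<'E'
from h import *
xy=slot(1,-.002)
env.line_to([*xy,.25],vel=.06);env.line_to([*xy,.42],vel=.2);env.wait(.5)
im=imaging.camera("wrist");m=imaging.camera_model("wrist");cv2.imwrite("pics/wr7.png",im)
hsv=cv2.cvtColor(im,cv2.COLOR_BGR2HSV);y=cv2.inRange(hsv,(20,120,90),(35,255,255))
for c in blobs(y,1200): print("yellow",rect(m,c,.21))
print(env.read_state()["ft_force"],env.read_state()["t"])
E
```

```text
yellow ((277.6492614746094, -374.787109375), (30.043731689453125, 510.7666015625), 1.3294583559036255)
yellow ((460.05511474609375, -205.57290649414062), (47.66957473754883, 130.20730590820312), 1.344693660736084)
yellow ((553.413330078125, -351.4359130859375), (47.2380256652832, 49.27924728393555), 18.602039337158203)
yellow ((560.1318969726562, -202.9767608642578), (49.26591491699219, 129.28872680664062), 1.3515199422836304)
[-0.79160412 -0.25808682  0.24991923] 38.0583
```

View pics/wr7.png

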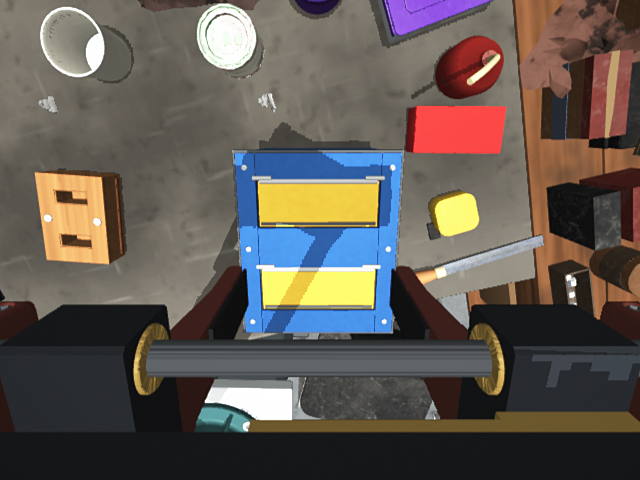

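Both rear and front flaps sit square at rows 178–226 and 268–308, and the stand is empty. I have no pictures left, so I'll compare the rear flap's free-edge profile with the initial picture numerically before handing in.

```bash
python3 - <<'E'
from h import *
import pickle
m,_=pickle.load(open("m.pkl","rb"));m7=imaging.camera_model("wrist")
for f,mm in(("w_bin",m),("wr7",m7)):
    im=cv2.imread(f"pics/{f}.png")
    for sx in(1,-1):
        for dy in(-.04,.04):
            print(f,sx,dy,[(k,im[tuple(np.round(proj(mm,[*slot(sx,k/1000,dy),.21])[::-1]).astype(int))].tolist()) for k in range(-30,-17,2)])
E
```

```text
w_bin 1 -0.04 [(-30, [171, 98, 50]), (-28, [173, 98, 47]), (-26, [168, 91, 40]), (-24, [74, 138, 175]), (-22, [72, 184, 231]), (-20, [89, 77, 71]), (-18, [68, 195, 241])]
w_bin 1 0.04 [(-30, [168, 95, 47]), (-28, [174, 97, 46]), (-26, [63, 76, 83]), (-24, [77, 137, 160]), (-22, [91, 86, 80]), (-20, [75, 160, 197]), (-18, [71, 214, 251])]
w_bin -1 -0.04 [(-30, [241, 156, 79]), (-28, [242, 154, 77]), (-26, [241, 145, 69]), (-24, [71, 101, 120]), (-22, [98, 158, 182]), (-20, [149, 141, 135]), (-18, [136, 236, 241])]
w_bin -1 0.04 [(-30, [236, 149, 74]), (-28, [232, 130, 59]), (-26, [128, 81, 62]), (-24, [123, 253, 255]), (-22, [150, 151, 144]), (-20, [136, 153, 161]), (-18, [111, 255, 255])]
wr7 1 -0.04 [(-30, [244, 162, 82]), (-28, [244, 161, 82]), (-26, [250, 163, 82]), (-24, [85, 50, 36]), (-22, [72, 164, 202]), (-20, [83, 83, 84]), (-18, [77, 100, 114])]
wr7 1 0.04 [(-30, [241, 158, 79]), (-28, [247, 157, 79]), (-26, [73, 57, 49]), (-24, [130, 255, 255]), (-22, [154, 155, 148]), (-20, [84, 125, 147]), (-18, [68, 210, 245])]
wr7 -1 -0.04 [(-30, [237, 150, 76]), (-28, [236, 148, 76]), (-26, [239, 144, 71]), (-24, [79, 68, 68]), (-22, [83, 137, 149]), (-20, [143, 133, 126]), (-18, [123, 138, 148])]
wr7 -1 0.04 [(-30, [153, 87, 43]), (-28, [153, 85, 40]), (-26, [127, 68, 31]), (-24, [67, 101, 110]), (-22, [77, 104, 111]), (-20, [77, 99, 111]), (-18, [66, 205, 245])]
```

The edge profile matches the initial shut state at both flaps (stripe at -20 to -22 mm, lid at -26 mm), so I'm handing in.

```bash
python3 -c "
from h import *
print(order.job_done())"
```

```text
the job is handed in; nothing more can be done
None
```

I posted both brake pads through the rear flap, which gave way on the first try, so the front one was never touched; both flaps are shut, the bystanders were left alone, and the job was handed in at about 38 s of the 72 s allowed (no verdict came back).

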